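# Close up the impact wrench case

## Robot

A 7-joint arm with a two-finger parallel gripper is mounted at the origin on the work surface. World frame = base frame: x ahead of the robot, y to its left, z up, the work surface at z = 0. Lengths are in mm, angles in degrees, forces in N, time in s.
With the tool pointing down it reaches from about 400 to 850 mm from the base axis. Payload 6.9 kg.
Tool frame: the origin (TCP) lies where the fingers leave the gripper's body, on its centre line; the fingertips stand 73 mm ahead of it and the grasp point (between the pads) lies 54 mm ahead of it (robot.grasp_offset is the distance from the TCP to the grasp point, in mm); z points along the fingers, x is the direction in which the jaws open and shut, and the axes are right-handed (so a half turn about z gives the same grasp; the last joint's range is limited). The gripper opens to 85 mm and grips with 20 to 120 N. Pads are 22 mm wide; open, the fingers measure 114 mm over their backs; the gripper's body (76 mm by 85 mm) begins 54 mm behind the grasp point. The pads swing forward as they close: fully open they stand 13 mm farther back than shut.
Start: joints at [-62.481, 29.078, -13.613, 85.955, 7.202, 65.827, -8.869], TCP at [228.823, 581.596, 303.875] pointing down, gripper open.
Joint ranges: [-176.47, 176.47], [-13.61, 117.27], [-81.72, 77.17], [0.22, 143.17], [-87.28, 267.28], [10, 112.55], [-165.47, 165.47]. Speed limits (degrees/s): [136.94, 136.94, 180, 180, 180, 180, 180].

## Interface

Orientations are given as a 3x3 rotation matrix whose columns are the frame's x, y, z axes.
In Python, from rig import robot gives the robot as it stands. The module is installed in compiled form; this text tells all that it offers.
- The arm moves only by the tool send_rows, never from a script. Its argument "increments" is a list of rows, each a list of 3 entries, a list of its own where there are three numbers: the shift along the tool's x, y, z in cm, then the turn, a rotation vector about the tool's x, y, z in degrees, then the gripper command: -1 is shut, 1 is fully open, values between are in proportion. In form: [[[dx, dy, dz], [ax, ay, az], jaw], ...]. A call has 1 to 12 rows; each row shifts and turns the pose as measured when the row begins, along the tool's axes as they then stand; what a row does not reach is not made up. A row lasts 1/12 s, in which the tool goes at most 41.7 mm and 7.16 degrees, less where a joint would pass 70% of its speed; a pose out of reach is approached as far as the arm can. A call is refused whole if a number of a shift passes 4.17 or a number of a turn 7.16, either way. A call with a gripper value outside its range is refused whole. The fingers move at their own pace and stop on an object; "grip_force" is the grip in N (left out, the last holds). Time passes only in rows, so rows that do not move let the fingers close. It gives the time, the measured TCP pose, the force and the opening at its end, in the units of the state.
- robot.get_state(): the state, without advancing time (a new reading comes with each control period).
- robot.grab_frame(name): name is "side" or "top" or "wrist"; returns the picture (480x640x3 uint8, red, green, blue); there is no depth.
- robot.get_calibration(name): a dict with "vfov" (degrees; the focal length in pixels is half the picture's height over the tangent of half this angle, whatever the lens; pixels are square), "cx", "cy" (the principal point, pixels), "R" (3x3) and "t" (3): a world point X has camera coordinates R X + t. Camera axes: x right, y down, z forward; pixel columns grow to the right and rows downward; lengths in mm; the calibration is good to about 2 mm. A picture is of the moment at which its call begins: read the wrist's pose just before it. get_calibration takes no time and is no camera call; for the wrist camera it gives the pose at the moment of the call.
- robot.sign_off(): hands the job in, once; it reports no verdict.
The state is a dict: "time_s": time; "qpos": joint angles; "joint_velocities": joint speeds; "tau": joint torques, N m; "eef_pos": TCP position; "ee_rot": TCP orientation; "contact_force": force on the tool from outside, world axes, zero at the start; "ft_torque": the same for the moment, N m; "width": finger opening in mm.
Only numpy, scipy, OpenCV 4.12 (cv2) and the standard library are available. Lean on these libraries where they do the work, as an engineer would, in place of code of your own. Each camera call takes 0.05 s, during which the arm holds its last target. There are 200 camera calls.

## Task

The air impact wrench is back in its carry case: close the case for the shelf. With your fingertips push the lid over until it is fully down, then slide both clasps on the case's front edge inward (towards the carrying handle) all the way home. Pick nothing up, and leave the wrench, the other contents and the things on the bench where they lie.

Things in the scene. Friction and masses are not known exactly. Their poses are not given: they have to be found in the camera images.
- case: Dark moulded carry case, fixed to the bench, 240 deep (x) x 400 wide (y), base 55 high, 95 high when shut. Origin: centre of its underside; x points from the front (clasps and carrying handle, robot's side) to the hinge at the back, y to the left seen from the robot, z up. A fixed flange sticks 8 mm out of the front face at heights 44 to 55.
- lid (a joint): Angle of the lid in rad: 0 is shut (its rim down on the base's rim), growing as it opens. It stands open at 1.0 to 1.35 at the start. The hinge is stiff: the lid neither falls nor springs, but stays where it is left; moving it takes 0.1 to 1.4 N m about the hinge (to shut it, under 5 N pushed 200 mm from the hinge).
- hinge (a point): Middle of the lid's hinge line, which runs along the case's y axis: in the case's frame at x = 120, y = 0, z = 55 mm.
- handle (a point): Middle of the fixed carrying handle, an 18 mm thick loop in the middle of the case's front: at x = -158, y = 0, z = 30 mm in the case's frame. The loop reaches 47 mm out of the front face, over y -71 to 71, heights 21 to 39.
- lid_edge (a point): Point on the lid: middle (y = 0) of its free long edge at the outer face. The lid is a shell 240 mm from hinge to free edge, 400 wide, 40 high; its outer face (the top when shut, plain and flat) lies 40 mm off the hinge line. Shut, this point is at x = -120, y = 0, z = 95 mm in the case's frame.
- left_clasp (a joint): Travel of the left clasp (the case's +y side) in m: 0 is fully open (outermost), 0.048 is home against its stop (innermost, locked); it slides along the case's -y direction. It starts between 0 and 0.010. Friction 3.5 N, no spring: it stays where it is left.
- left_thumb (a point): Centre of the flat outer end face of the left clasp's thumb lip, the face to push on. The clasp is a grey plastic slide 36 wide (y) x 36 high (heights 37 to 73) on the front flange; the clasp and this end face reach 29 mm out of the case's front face. With the clasp at 0 this point is at x = -141, y = 176, z = 55 mm in the case's frame; home, y = 128 mm.
- right_clasp (a joint): Travel of the right clasp (the case's -y side) in m, the mirror image of the left: 0 is fully open (outermost), 0.048 home (innermost); it slides along the case's +y direction.
- right_thumb (a point): Point on the right clasp: centre of the flat outer end face of its thumb lip, mirror image of the left: with the clasp at 0 at x = -141, y = -176, z = 55 mm in the case's frame; home, y = -128 mm.
- impact_wrench: Air impact wrench lying on its side in the case, aluminium barrel 62 mm thick, black grip and nose, brass inlet, about 205 x 180 mm; origin under the middle of its barrel. Lies loose, below the shut lid.
- extension_bar: Steel extension bar 163 mm long, 20 mm thick, lying loose in the case along the case's y axis; origin under its middle.
- deep_socket: Dark steel deep socket, 28 mm diameter, 60 high, standing on the bench in front of the case; origin: centre of its underside.
- short_socket: Dark steel socket, 30 mm diameter, 38 high, standing on the bench beside the right end of the case; origin: centre of its underside.
- spanner: Steel combination spanner lying on the bench, 156 x 26 x 10 mm; origin under its middle, x along it.
- pliers: Red-handled slip-joint pliers lying on the bench, about 200 x 80 x 15 mm; origin near the pivot, x towards the jaws.
- stator: Small motor stator, a ring about 98 mm across and 26 high lying on the bench; origin: centre of its underside.
- sealant: Cream sealant cartridge standing on the bench, 48 mm diameter, 188 high; origin: centre of its underside.

How it is judged:
By the outcome, as a careful person would: the job done as asked, in the order asked, and still so for the second after the job is handed in, with the robot touching nothing.
It also fails if it takes over 61 s, if anything falls off the work surface, if the arm or the gripper's body presses on something with over 40 N, if the wrist force passes 120 N, or if a joint passes its speed limit or range.

## Working session

There is one attempt and no reset: what is moved stays moved. The work goes in short steps, Python scripts to look and compute and a tool call to move; the robot and the scene stay as the last step left them, time stands still between calls to the robot, and variables do not carry over. Pictures are saved under pics/ and viewed, about 8 in all and at most 12, crops included, and the job is handed in when it is done.

Besides the shell and the picture viewer there is one more tool, called after "Call:" as a command line: name --argument value ..., lists and objects as JSON in quotes. send_rows: Moves the arm, as the interface text tells. Its arguments: {"type":"object","properties":{"increments":{"type":"array","items":{"type":"array"}},"grip_force":{"type":"number"}},"required":["increments"]}

```bash
mkdir -p pics; python3 - <<'E'
from rig import robot
import cv2,numpy as np
np.set_printoptions(precision=4,suppress=True)
for n in("side","top"):
    f=robot.grab_frame(n); cv2.imwrite(f"pics/{n}0.png",f[:,:,::-1])
    c=robot.get_calibration(n); print(n,c)
s=robot.get_state(); print(s)
E
```

```text
side {'vfov': 51.21095841095523, 'cx': 325.72247453086123, 'cy': 238.10823680020232, 'R': array([[ 0.6796, -0.7336, -0.0001],
       [-0.4806, -0.4451, -0.7556],
       [ 0.5542,  0.5136, -0.655 ]]), 't': array([-348.8946,  339.5024,  869.4653])}
top {'vfov': 56.60267958791475, 'cx': 322.88122538827116, 'cy': 243.1969778667105, 'R': array([[ 0.0106, -0.9999, -0.0128],
       [-0.9935, -0.0091, -0.1134],
       [ 0.1133,  0.0139, -0.9935]]), 't': array([   1.6822,  537.9923, 1025.3245])}
{'time_s': 0.1, 'qpos': array([-62.4818,  29.1192, -13.6073,  86.0016,   7.2041,  65.8276,
        -8.8687]), 'joint_velocities': array([-0.0948, -0.0798,  0.0128, -0.1616, -0.0319,  0.0023, -0.0247]), 'tau': array([ -0.0054, -62.1835,  -2.1948, -25.0203,   0.0125,   0.0078,
        -0.    ]), 'eef_pos': array([228.7686, 581.2765, 303.1401]), 'ee_rot': array([[ 0.3661,  0.9306, -0.0005],
       [ 0.9306, -0.3661, -0.0015],
       [-0.0016,  0.0001, -1.    ]]), 'contact_force': array([ 0.37  , -0.6443,  0.0745]), 'ft_torque': array([-0.0148, -0.0197,  0.0107]), 'width': 85.25295584857228}
```

View pics/top0.png

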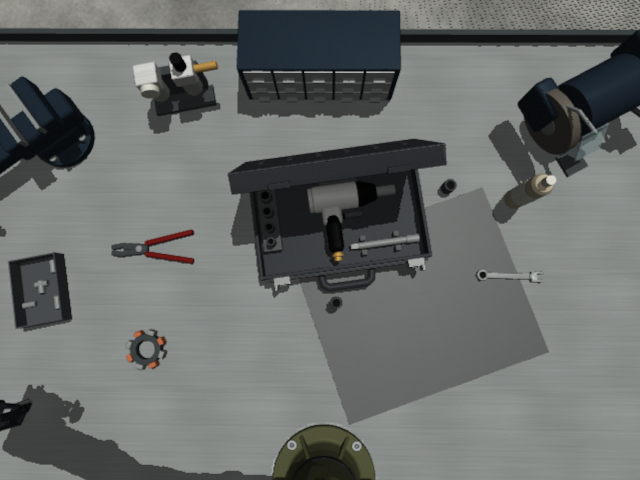

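View pics/side0.png

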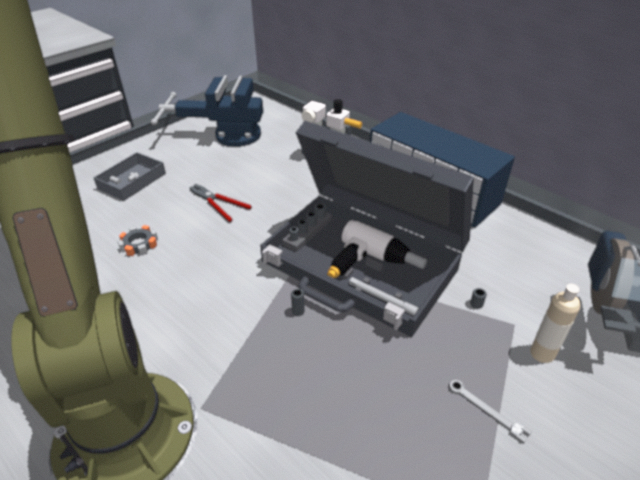

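```bash
python3 - <<'E'
import cv2
a=cv2.imread("pics/top0.png")[130:330,215:465]; b=cv2.imread("pics/side0.png")[120:330,240:490]
cv2.imwrite("pics/topc.png",cv2.resize(a,None,fx=3,fy=3,interpolation=2)); cv2.imwrite("pics/sidec.png",cv2.resize(b,None,fx=2.8,fy=2.8,interpolation=2))
E
```

```text
(no output)
```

View pics/topc.png

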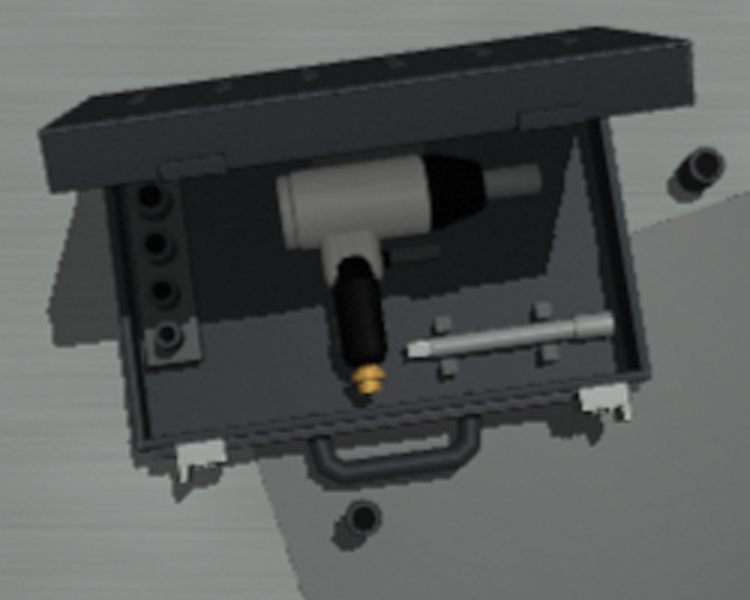

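View pics/sidec.png

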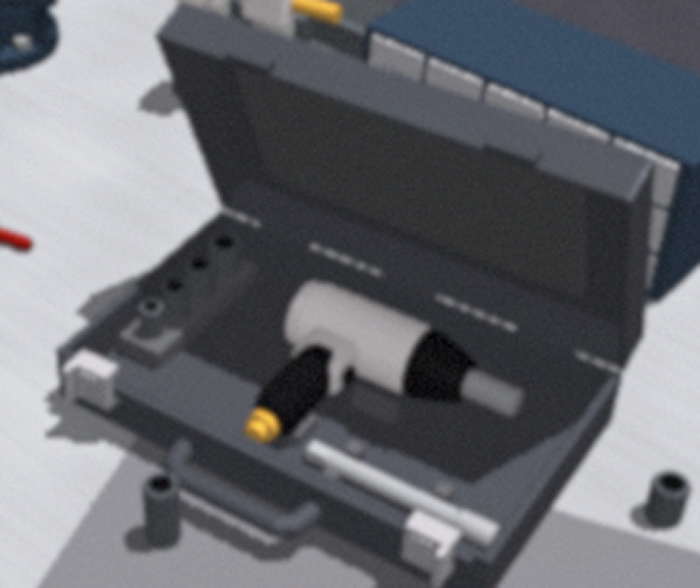

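```bash
cat > fit.py <<'E'
from rig import robot
import numpy as np
from scipy.optimize import least_squares
K={n:robot.get_calibration(n) for n in("top","side")}
def proj(n,X):
    c=K[n]; f=240/np.tan(np.radians(c["vfov"]/2)); p=c["R"]@X+c["t"]
    return f*p[:2]/p[2]+[c["cx"],c["cy"]]
T=lambda a,b:("top",a/3+215,b/3+130)
S=lambda a,b:("side",a/2.8+240,b/2.8+120)
obs=[("b",(-120,200,55),T(138,450)),("b",(-120,-200,55),T(648,376)),
("l",(240,200,40),T(40,131)),("l",(240,-200,40),T(691,41)),("l",(240,200,0),T(50,191)),("l",(240,-200,0),T(692,104)),
("b",(-120,200,55),S(60,350)),("l",(240,200,0),S(160,38)),("l",(240,-200,0),S(635,200)),("l",(240,-200,40),S(652,165)),
("b",(120,-200,55),S(620,372)),("b",(120,200,55),S(222,208)),
("L",(-149,176,73),T(182,482)),("R",(-149,-176,73),T(631,418)),
("L",(-149,176,73),S(66,372)),]
def pts(p):
    x,y,a,th,q1,q2,z=p; c,s=np.cos(a),np.sin(a)
    for k,v,o in obs:
        v=np.array(v,float)
        if k=="l": u,w,h=v; v=np.array([120-u*np.cos(th)+h*np.sin(th),w,55+u*np.sin(th)+h*np.cos(th)])
        if k=="L": v[1]-=q1
        if k=="R": v[1]+=q2
        yield np.array([x+c*v[0]-s*v[1],y+s*v[0]+c*v[1],v[2]+z]),o
res=lambda p:np.concatenate([proj(o[0],X)-o[1:] for X,o in pts(p)])
if __name__=="__main__":
    r=least_squares(res,[520,0,0.15,1.2,0,0,0],loss="soft_l1")
    p=r.x; print("x y yaw th qL qR z",p.round(3),np.degrees(p[2]))
    print(res(p).reshape(-1,2).round(1))
    a=p[2]
    for n,v in dict(hinge=(120,0,55),lthumb=(-141,176-1000*0,55),rthumb=(-141,-176,55),edge=(-120,0,95)).items():
        print(n,p[0]+np.cos(a)*v[0]-np.sin(a)*v[1],p[1]+np.sin(a)*v[0]+np.cos(a)*v[1],v[2])
    c=K["top"]; f=240/np.tan(np.radians(c["vfov"]/2))
    for n,u,v in(("deep",336,302.5),("short",450,186),("sealant",549,181)):
        h=dict(deep=60,short=38,sealant=188)[n]
        d=c["R"].T@np.array([(u-c["cx"])/f,(v-c["cy"])/f,1]);o=-c["R"].T@c["t"]; print(n,(o+d*(h-o[2])/d[2]).round())
E
python3 fit.py
```

```text
x y yaw th qL qR z [ 5.98696e+02 -2.97490e+01  1.47000e-01  1.18800e+00  1.16110e+01
  8.90000e-02 -3.62200e+00] 8.430025720686672
[[-0.9 -0.8]
 [ 0.9  0.2]
 [-0.4 -0.8]
 [-0.3 -0.7]
 [ 0.3  0.7]
 [ 0.6  0.3]
 [-1.6  0.5]
 [-2.1 -0.2]
 [-1.5  1.7]
 [ 1.5 -1.6]
 [ 1.4  0.7]
 [-0.2  0.8]
 [ 0.4 -1.1]
 [-0.1 -0.4]
 [-0.6 -0.2]]
hinge 717.399508904949 -12.156847200688407 55
lthumb 433.4175937256126 123.67861153920084 55
rthumb 485.0212986191931 -224.5182546748078 55
edge 479.99255466812497 -47.34119144631147 95
deep [400. -25.  60.]
short [ 677. -294.   38.]
sealant [ 651. -454.  188.]
```

Call:
send_rows --increments '[[[0,0,-2.5],[0,0,-6],-1],[[0,0,-2.5],[0,0,-6],-1],[[0,0,-2.5],[0,0,-6],-1],[[0,0,-2.5],[0,0,-6],-1],[[0,0,-2.5],[0,0,-6],-1],[[0,0,0],[0,0,0],-1]]'

```text
time_s: 0.6
eef_pos: [228.3, 580.0, 428.0]
ee_rot: [[-0.174, 0.985, -0.005], [0.985, 0.174, -0.013], [-0.012, -0.007, -1.0]]
contact_force: [-0.2, 0.1, 1.0]
width: 12.5
```

```bash
cat > cs.py <<'E'
from rig import robot
import numpy as np
s=robot.get_state();a=0.147;c,n=np.cos(a),np.sin(a)
Rz=np.array([[c,n,0],[-n,c,0],[0,0,1]])
p=Rz@(s["eef_pos"]-[598.7,-29.7,0])
print("t",round(s["time_s"],2),"case TCP",p.round(1),"tip z",round(p[2]-73,1),"F",(Rz@s["contact_force"]).round(1),"w",round(s["width"],1))
print((Rz@s["ee_rot"]).round(3).tolist(),s["qpos"].round(0))
E
python3 cs.py
```

```text
t 0.6 case TCP [-277.1  657.3  428. ] tip z 355.0 F [-0.2  0.1  1. ] w 12.5
[[-0.028, 1.0, -0.007], [1.0, 0.028, -0.013], [-0.012, -0.007, -1.0]] [-58.  26. -22.  72.   9.  84.  21.]
```

Call:
send_rows --increments '[[[-3,1.8,0],[0,0,1],-1],[[-3,1.8,0],[0,0,0.6],-1],[[-3,1.8,0],[0,0,0],-1],[[-3,1.8,0],[0,0,0],-1],[[-3,1.8,0],[0,0,0],-1],[[-3,1.8,0],[0,0,0],-1],[[-3,1.8,0],[0,0,0],-1],[[-3,1.8,0],[0,0,0],-1],[[-3,1.8,0],[0,0,0],-1],[[-3,1.8,0],[0,0,0],-1]]'

```text
time_s: 1.43
eef_pos: [452.3, 305.5, 423.5]
ee_rot: [[-0.156, 0.988, -0.015], [0.988, 0.155, -0.014], [-0.011, -0.016, -1.0]]
contact_force: [1.4, 1.1, 0.7]
width: -0.1
```

```bash
python3 cs.py
```

```text
t 1.43 case TCP [-95.7 353.  423.5] tip z 350.5 F [1.5 0.9 0.7] w -0.1
[[-0.009, 1.0, -0.016], [1.0, 0.009, -0.011], [-0.011, -0.016, -1.0]] [-25.  18. -16.  85.   5.  79.  57.]
```

Call:
send_rows --increments '[[[-2.95,1.8,0],[0,0,0.5],-1],[[-2.95,1.8,0],[0,0,0],-1],[[-2.95,1.8,0],[0,0,0],-1],[[-2.95,1.8,0],[0,0,0],-1],[[-2.95,1.8,0],[0,0,0],-1],[[-2.95,1.8,0],[0,0,0],-1],[[-2.95,1.8,0],[0,0,0],-1],[[-2.95,1.8,0],[0,0,0],-1],[[-2.95,1.8,0],[0,0,0],-1],[[-2.95,1.8,0],[0,0,0],-1],[[-2.95,1.8,0],[0,0,0],-1],[[-2.95,1.8,0],[0,0,0],-1]]'

```text
time_s: 2.43
eef_pos: [725.2, -34.2, 415.9]
ee_rot: [[-0.136, 0.99, -0.025], [0.991, 0.136, -0.017], [-0.013, -0.027, -1.0]]
contact_force: [1.3, 0.5, 0.0]
width: 0.1
```

```bash
python3 cs.py
```

```text
t 2.43 case TCP [124.5 -23.  415.9] tip z 342.9 F [1.3 0.3 0. ] w 0.1
[[0.01, 1.0, -0.027], [1.0, -0.011, -0.013], [-0.013, -0.027, -1.0]] [  4.  37. -10.  53.   7.  92.  95.]
```

Call:
send_rows --increments '[[[0.6,-0.2,1.5],[-0.8,0.4,0],-1],[[0.6,-0.2,1.5],[-0.7,0.3,0],-1],[[0.6,0,1.5],[0,0,-0.5],-1],[[0.5,0,1.5],[0,0,0],-1],[[0,0,1.5],[0,0,0],-1],[[0,0,0],[0,0,0],-1],[[0,0,0],[0,0,0],-1]]'

```text
time_s: 3.02
eef_pos: [722.3, -25.9, 327.1]
ee_rot: [[-0.123, 0.992, -0.008], [0.992, 0.123, -0.007], [-0.005, -0.009, -1.0]]
contact_force: [0.3, 0.2, 0.5]
width: -0.1
```

```bash
python3 cs.py
```

```text
t 3.02 case TCP [122.9 -14.3 327.1] tip z 254.1 F [0.3 0.2 0.5] w -0.1
[[0.023, 1.0, -0.009], [1.0, -0.023, -0.005], [-0.005, -0.009, -1.0]] [  5.  38. -10.  66.   7.  78.  93.]
```

Call:
send_rows --increments '[[[0.5,-0.8,-0.2],[0,0,-0.7],-1],[[0.5,-0.8,-0.2],[0,0,-0.6],-1],[[0.2,-0.8,-0.2],[0,0,0],-1],[[0.0,-0.7,0],[0,0,0],-1],[[0,-0.7,0.2],[0,0,0],-1],[[0,-0.7,0.2],[0,0,0],-1]]'

```text
time_s: 3.52
eef_pos: [676.7, -20.2, 332.4]
ee_rot: [[-0.144, 0.99, -0.002], [0.99, 0.144, -0.006], [-0.006, -0.003, -1.0]]
contact_force: [3.1, 0.9, -1.3]
width: -0.1
```

```bash
python3 cs.py
```

```text
t 3.52 case TCP [ 78.6  -2.  332.4] tip z 259.4 F [ 3.2  0.4 -1.3] w -0.1
[[0.002, 1.0, -0.003], [1.0, -0.002, -0.006], [-0.006, -0.003, -1.0]] [  5.  33. -10.  74.   6.  74.  93.]
```

Call:
send_rows --increments '[[[0,-0.8,0.24],[0,0,0],-1],[[0,-0.8,0.24],[0,0,0],-1],[[0,-0.8,0.25],[0,0,0],-1],[[0,-0.8,0.37],[0,0,0],-1],[[0,-0.8,0.37],[0,0,0],-1],[[0,-0.8,0.4],[0,0,0],-1],[[0,-0.75,0.47],[0,0,0],-1],[[0,-0.75,0.5],[0,0,0],-1]]'

```text
time_s: 4.18
eef_pos: [618.5, -29.3, 313.4]
ee_rot: [[-0.14, 0.99, 0.031], [0.99, 0.14, -0.004], [-0.008, 0.03, -1.0]]
contact_force: [1.1, 0.9, 3.4]
width: 0.3
```

```bash
python3 cs.py
```

```text
t 4.18 case TCP [ 19.7  -2.5 313.4] tip z 240.4 F [1.2 0.7 3.4] w 0.3
[[0.007, 1.0, 0.03], [1.0, -0.007, -0.008], [-0.008, 0.03, -1.0]] [  7.  27. -11.  87.   6.  64.  93.]
```

Call:
send_rows --increments '[[[0,-0.7,0.6],[0.9,0,0],-1],[[0,-0.75,0.6],[0.8,0,0],-1],[[0,-0.7,0.65],[0.3,0,0],-1],[[0,-0.7,0.7],[0.3,0,0],-1],[[0,-0.65,0.7],[0.2,0,0],-1],[[0,-0.6,0.75],[0.2,0,0],-1],[[0,-0.6,0.8],[0.2,0,0],-1],[[0,-0.55,0.8],[0.2,0,0],-1],[[0,-0.5,0.8],[0.2,0,0],-1],[[0,-0.5,0.8],[0.2,0,0],-1]]'

```text
time_s: 5.02
eef_pos: [551.2, -40.2, 241.4]
ee_rot: [[-0.137, 0.99, -0.028], [0.991, 0.136, -0.014], [-0.01, -0.03, -1.0]]
contact_force: [1.5, 0.5, 0.6]
width: 0.4
```

```bash
python3 cs.py
```

```text
t 5.02 case TCP [-48.6  -3.4 241.4] tip z 168.4 F [1.5 0.2 0.6] w 0.4
[[0.01, 1.0, -0.03], [1.0, -0.01, -0.009], [-0.01, -0.03, -1.0]] [  8.  27. -10. 101.   7.  54.  93.]
```

Call:
send_rows --increments '[[[0,-0.45,0.8],[-0.8,0,0],-1],[[0,-0.4,0.8],[-0.6,0,0],-1],[[0,-0.4,0.8],[0,0,0],-1],[[0,-0.35,0.8],[0,0,0],-1],[[0,-0.3,0.8],[0,0,0],-1],[[0,-0.2,0.8],[0,0,0],-1],[[0,-0.2,0.8],[0,0,0],-1],[[0,-0.1,0.6],[0,0,0],-1],[[0,-0.1,0.4],[0,0,0],-1]]'

```text
time_s: 5.77
eef_pos: [520.8, -45.5, 167.3]
ee_rot: [[-0.136, 0.991, -0.008], [0.991, 0.136, -0.011], [-0.01, -0.01, -1.0]]
contact_force: [-4.9, 2.5, 54.6]
width: -0.1
```

```bash
python3 cs.py
```

```text
t 5.77 case TCP [-79.4  -4.2 167.3] tip z 94.3 F [-4.5  3.2 54.6] w -0.1
[[0.01, 1.0, -0.01], [1.0, -0.01, -0.009], [-0.01, -0.01, -1.0]] [  8.  29.  -9. 111.   8.  41.  92.]
```

Call:
send_rows --increments '[[[0,0,-1.5],[0,0,0],-1],[[0,0,-1.5],[0,0,0],-1],[[1.5,-0.4,-0.5],[0,0,-0.5],-1],[[2.8,-0.9,0],[0,0,0],-1],[[2.8,-0.9,0],[0,0,0],-1],[[2.8,-0.9,0],[0,0,0],-1],[[2.8,-0.9,0],[0,0,0],-1],[[2.8,-0.9,0],[0,0,0],-1],[[2.8,-0.8,0],[0,0,0],-1],[[2.5,-0.6,0],[0,0,0],-1],[[0,0,0],[0,0,0],-1]]'

```text
time_s: 6.68
eef_pos: [420.7, 160.9, 197.1]
ee_rot: [[-0.143, 0.99, -0.012], [0.99, 0.143, -0.012], [-0.01, -0.014, -1.0]]
contact_force: [-0.4, 0.1, 0.5]
width: -0.2
```

```bash
python3 cs.py; python3 - <<'E'
from rig import robot
import cv2,numpy as np
a=robot.grab_frame("side")[:,:,::-1][150:400,150:470]; b=robot.grab_frame("top")[:,:,::-1][150:350,215:465]
a=cv2.resize(a,(400,312)); a=cv2.resize(a,None,fx=1,fy=1)
im=np.hstack([cv2.resize(a,(400,320)),cv2.resize(b,(400,320))]); cv2.imwrite("pics/c1.png",im)
E
```

```text
t 6.68 case TCP [-148.2  214.6  197.1] tip z 124.1 F [-0.4  0.2  0.5] w -0.2
[[0.003, 1.0, -0.014], [1.0, -0.004, -0.01], [-0.01, -0.014, -1.0]] [-16.  22. -12. 119.   7.  40.  66.]
```

View pics/c1.png

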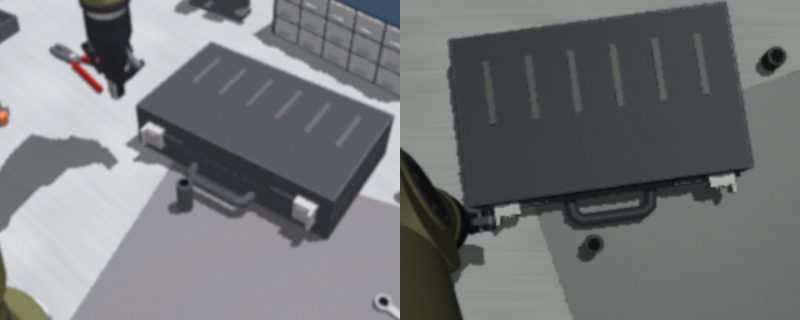

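Call:
send_rows --increments '[[[0,0.2,1.4],[-0.4,0.3,0],-1],[[0,0.2,1.4],[-0.4,0.3,0],-1],[[0,0,1.4],[0,0,0],-1],[[0,0,1.4],[0,0,0],-1],[[0,0,1.2],[0,0,0],-1],[[0,0,0],[0,0,0],-1]]'

```text
time_s: 7.28
eef_pos: [428.2, 151.4, 126.3]
ee_rot: [[-0.133, 0.991, 0.004], [0.991, 0.133, -0.004], [-0.005, 0.004, -1.0]]
contact_force: [0.5, -0.4, 0.4]
width: 0.1
```

```bash
python3 cs.py
```

```text
t 7.28 case TCP [-142.1  204.1  126.3] tip z 53.3 F [ 0.4 -0.4  0.4] w 0.1
[[0.014, 1.0, 0.004], [1.0, -0.014, -0.005], [-0.005, 0.004, -1.0]] [-16.  29.  -9. 124.  10.  28.  64.]
```

Call:
send_rows --increments '[[[-0.7,-0.1,0.2],[0,0,-0.5],-1],[[-0.7,0,0.2],[0,0,0],-1],[[-0.7,0,0],[0,0,0],-1],[[-0.7,0,0],[0,0,0],-1],[[-0.7,0,0],[0,0,0],-1],[[-0.7,0,0],[0,0,0],-1]]'

```text
time_s: 7.78
eef_pos: [434.1, 105.5, 123.3]
ee_rot: [[-0.142, 0.99, 0.005], [0.99, 0.142, -0.003], [-0.004, 0.005, -1.0]]
contact_force: [-0.8, 4.0, -2.9]
width: 0.1
```

```bash
python3 cs.py
```

```text
t 7.78 case TCP [-143.   157.9  123.3] tip z 50.3 F [-0.2  4.1 -2.9] w 0.1
[[0.005, 1.0, 0.005], [1.0, -0.005, -0.004], [-0.004, 0.005, -1.0]] [-10.  29. -10. 125.  11.  27.  70.]
```

Friction of about 4 N shows the clasp is moving; push on towards the stop.

Call:
send_rows --increments '[[[-0.5,0,0],[0,0,0],-1],[[-0.5,0,0],[0,0,0],-1],[[-0.4,0,0],[0,0,0],-1],[[-0.4,0,0],[0,0,0],-1]]'

```text
time_s: 8.12
eef_pos: [436.5, 89.1, 124.2]
ee_rot: [[-0.144, 0.99, 0.006], [0.99, 0.144, 0.003], [0.002, 0.007, -1.0]]
contact_force: [-9.0, 29.4, -1.1]
width: 0.1
```

```bash
python3 cs.py
```

```text
t 8.12 case TCP [-143.1  141.3  124.2] tip z 51.2 F [-4.6 30.4 -1.1] w 0.1
[[0.003, 1.0, 0.007], [1.0, -0.003, 0.002], [0.002, 0.007, -1.0]] [ -7.  28. -10. 125.  11.  27.  72.]
```

Call:
send_rows --increments '[[[1,0,0],[0,0,0],-1],[[1,0,-0.5],[0,0,0],-1],[[0,0,-2.5],[0,0,0],-1],[[0,0,-2.5],[0,0,0],-1],[[0,0,-2],[0,0,0],-1],[[-2,0,-0.5],[0,0,0],-1],[[-3,0,0],[0,0,0],-1],[[-3,0,0],[0,0,0],-1],[[-3,0,0],[0,0,0],-1],[[-3,0,0],[0,0,0],-1]]'

```text
time_s: 8.95
eef_pos: [454.6, -28.5, 213.6]
ee_rot: [[-0.156, 0.988, 0.012], [0.988, 0.156, -0.0], [-0.002, 0.011, -1.0]]
contact_force: [0.4, 0.2, -1.6]
width: -0.3
```

```bash
python3 cs.py
```

```text
t 8.95 case TCP [-142.3   22.3  213.6] tip z 140.6 F [ 0.4  0.1 -1.6] w -0.3
[[-0.01, 1.0, 0.011], [1.0, 0.01, -0.002], [-0.002, 0.011, -1.0]] [ 10.  20. -12. 118.   6.  41.  92.]
```

Call:
send_rows --increments '[[[-2.9,0,0],[0.6,0,0.5],-1],[[-2.9,0,0],[0,0,0],-1],[[-2.9,0,0],[0,0,0],-1],[[-2.9,0,0],[0,0,0],-1],[[-2.9,0,0],[0,0,0],-1],[[-2.9,0,0],[0,0,0],-1],[[-2.9,0,0],[0,0,0],-1],[[-2.0,0,0],[0,0,0],-1],[[0,0,0],[0,0,0],-1]]'

```text
time_s: 9.7
eef_pos: [484.5, -272.6, 221.0]
ee_rot: [[-0.134, 0.991, 0.001], [0.991, 0.134, -0.016], [-0.016, -0.001, -1.0]]
contact_force: [-0.1, -0.5, -1.2]
width: 0.0
```

```bash
python3 cs.py
```

```text
t 9.7 case TCP [-148.6 -223.5  221. ] tip z 148.0 F [-0.2 -0.5 -1.2] w 0.0
[[0.013, 1.0, -0.001], [1.0, -0.013, -0.016], [-0.016, -0.001, -1.0]] [ 33.  27. -10. 104.   7.  49. 118.]
```

Call:
send_rows --increments '[[[0.4,0.2,1.5],[0,0.5,-0.5],-1],[[0.2,0.2,1.5],[0,0.4,0],-1],[[0,0,1.5],[0,0,0],-1],[[0,0,1.5],[0,0,0],-1],[[0,0,1.5],[0,0,0],-1],[[0,0,1.1],[0,0,0],-1],[[0,0,0],[0,0,0],-1]]'

```text
time_s: 10.28
eef_pos: [486.1, -268.9, 135.9]
ee_rot: [[-0.136, 0.991, -0.002], [0.991, 0.136, -0.006], [-0.006, -0.003, -1.0]]
contact_force: [-0.3, 0.3, -0.1]
width: 0.0
```

```bash
python3 cs.py
```

```text
t 10.28 case TCP [-146.4 -220.1  135.9] tip z 62.9 F [-0.3  0.3 -0.1] w 0.0
[[0.011, 1.0, -0.003], [1.0, -0.011, -0.006], [-0.006, -0.003, -1.0]] [ 32.  34.  -9. 108.   8.  38. 116.]
```

Now the tip goes down 11 mm and pushes +y (home expected near TCP y = -142).

Call:
send_rows --increments '[[[0,0.1,0.6],[0,0,-0.5],-1],[[0.5,0.1,0.5],[0,0,0],-1],[[0.7,0,0],[0,0,0],-1],[[0.7,0,0],[0,0,0],-1],[[0.7,0,0],[0,0,0],-1],[[0.7,0,0],[0,0,0],-1],[[0.7,0,0],[0,0,0],-1],[[0.7,0,0],[0,0,0],-1],[[0.7,0,0],[0,0,0],-1]]'

```text
time_s: 11.03
eef_pos: [480.4, -212.4, 127.2]
ee_rot: [[-0.144, 0.99, 0.002], [0.99, 0.144, -0.012], [-0.012, 0.0, -1.0]]
contact_force: [1.3, -3.7, -2.9]
width: 0.1
```

```bash
python3 cs.py
```

```text
t 11.03 case TCP [-143.8 -163.4  127.2] tip z 54.2 F [ 0.7 -3.8 -2.9] w 0.1
[[0.003, 1.0, 0.0], [1.0, -0.003, -0.012], [-0.012, 0.0, -1.0]] [ 26.  33.  -8. 114.   9.  34. 111.]
```

Call:
send_rows --increments '[[[0.6,0,0.1],[0,0,0],-1],[[0.6,0,0],[0,0,0],-1],[[0.5,0,0],[0,0,0],-1],[[0.4,0,0],[0,0,0],-1],[[0.4,0,0],[0,0,0],-1]]'

```text
time_s: 11.45
eef_pos: [476.8, -188.3, 126.9]
ee_rot: [[-0.142, 0.99, 0.005], [0.99, 0.142, -0.018], [-0.018, 0.002, -1.0]]
contact_force: [0.8, -23.4, -5.1]
width: -0.1
```

```bash
python3 cs.py
```

```text
t 11.45 case TCP [-143.8 -139.   126.9] tip z 53.9 F [ -2.6 -23.3  -5.1] w -0.1
[[0.005, 1.0, 0.002], [1.0, -0.005, -0.018], [-0.018, 0.002, -1.0]] [ 23.  32.  -7. 116.   9.  32. 108.]
```

Call:
send_rows --increments '[[[-1,0,0],[0,0,0],-1],[[-1,0,-0.5],[0,0,0],-1],[[-0.5,0,-2.5],[0,0,0],-1],[[-1,0,-3],[0,0,0],-1],[[-2,0,-3],[0,0,0],-1],[[-3,0,-3],[0,0,0],-1],[[-3,0,-2],[0,0,0],-1],[[-3,0,-1],[0,0,0],-1],[[0,0,0],[0,0,0],-1],[[0,0,0],[0,0,0],-1]]'

```text
time_s: 12.28
eef_pos: [498.0, -329.1, 288.1]
ee_rot: [[-0.152, 0.988, 0.002], [0.988, 0.152, -0.007], [-0.007, 0.001, -1.0]]
contact_force: [0.3, 0.5, -1.2]
width: 0.1
```

```bash
python3 cs.py; python3 - <<'E'
from rig import robot
import cv2,numpy as np
a=robot.grab_frame("side")[:,:,::-1][170:350,240:480]; b=robot.grab_frame("top")[:,:,::-1][150:330,225:465]
cv2.imwrite("pics/c2.png",np.vstack([cv2.resize(x,(400*4//3,400))[:,:] for x in (a,b)])[:, :] if 0 else np.hstack([cv2.resize(x,(400,300),interpolation=2) for x in (a,b)]))
from fit import proj
a=.147;c,s=np.cos(a),np.sin(a)
for sg in(1,-1):
  for q in(0,48):
    v=(-149,sg*(176-q)); X=np.array([598.7+c*v[0]-s*v[1],-29.7+s*v[0]+c*v[1],70])
    for n,o in(("side",(240,170)),("top",(225,150))): print(sg,q,n,((proj(n,X)-o)*400/240+([400,0] if n=="top" else [0,0])).round())
E
```

```text
t 12.28 case TCP [-143.4 -281.4  288.1] tip z 215.1 F [ 0.4  0.5 -1.2] w 0.1
[[-0.005, 1.0, 0.001], [1.0, 0.005, -0.007], [-0.007, 0.001, -1.0]] [ 37.  27. -10.  92.   5.  61. 125.]
1 0 side [ 32. 134.]
1 0 top [477. 234.]
1 48 side [ 60. 148.]
1 48 top [512. 229.]
-1 0 side [264. 249.]
-1 0 top [734. 198.]
-1 48 side [228. 231.]
-1 48 top [699. 203.]
```

View pics/c2.png

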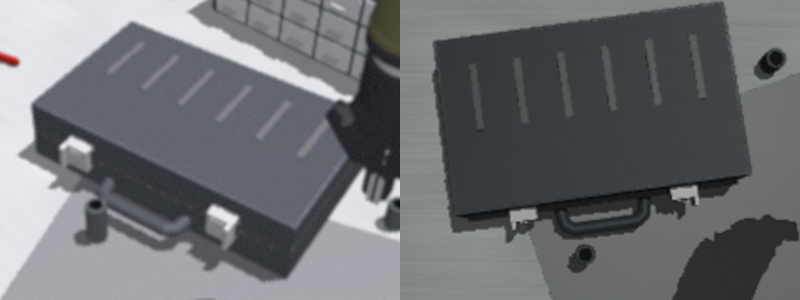

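```bash
python3 -c "
from rig import robot
print(robot.sign_off())"
```

```text
the job is handed in; nothing more can be done
None
```

The case is shut and both clasps are pushed home. I handed the job in at about 12.4 s of the 61 s allowed.

- **Lid:** I pushed it over with the closed fingertips. It stopped with the tip at z = 94.3 mm, against 95 mm expected when shut, and the fingertips pressed at about 55 N as it bottomed. That is over the 40 N limit set for the arm and gripper body, but it was the fingertips pressing, and it stayed under the 120 N wrist limit.
- **Left clasp:** it slid at about 4 N and came up against its stop at about 30 N. The finger was then at y = 141 mm in the case's frame.
- **Right clasp:** it also slid at about 4 N and stopped at about 23 N, at y = −139 mm.
- **Last pictures:** both thumb lips sit within a few pixels of the predicted home positions, the lid is flat, and both sockets are where they were. The gripper is clear of everything. I did not re-check the spanner, pliers, stator or sealant in the last crops, but the arm went nowhere near them at low height.
- **Disagreement:** the first fit put the case about 3.6 mm low and the left clasp's start at 11.6 mm, just outside its stated 0 to 10 mm. I put both down to calibration and pixel error, and contact showed no sign of either.

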